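# Pin the grating drum and switch the grater on

## Task

Lock the grating drum on the grater's drive shaft: take the hitch pin from its white stand, push it down through the cross hole near the shaft's free end until its shoulder rests on the shaft, and swing its sprung wire loop over the shaft end until it snaps shut under the shaft. Only then lift the guard of the switch box right up, flip the toggle beneath it over to its other end (on), and lower the guard fully again. Leave the other things on the table where they are.

Things in the scene. Friction and masses are not known exactly. Their poses are not given: they have to be found in the camera images.
- grater: Fixed bench grater: grey housing 170 x 200 x 200 mm, 92 mm ridged drum on a horizontal shaft. Origin on the table below the cross hole, z up. Shaft along y, free end at y = -18 mm (pointing -y), 26 mm wide (x), 20 mm high, top 120 mm above the table. Drum y = +34 to +94 mm, its top 156 mm above the table; 120 mm collar, then housing from y = +112 mm.
- shaft_hole (a point): Centre of the upper mouth of the vertical through hole in the shaft (14 mm diameter, 2 mm chamfer, 20 mm deep), on the shaft's top face, 18 mm from its free end; axes as the grater's.
- stand: White plastic block 70 x 70 x 50 mm, fixed, origin under its centre; a vertical 14 mm hole through its centre parks the pin.
- pin: Steel hitch pin, about 170 g, upright in the stand. Origin: centre of the shoulder's underside, z up the pin. Below: 12 mm shank, 33 mm long, tapered tip. Above: shoulder disc 24 x 6 mm, dark grip tab 22 (x) x 14 mm (y) at z = 16 to 54 mm. Loop hinged at z = 11 mm (along y), open towards +x. To close over the shaft end, +x must point out of the shaft's free end (grater's -y).
- loop (a joint): Angle of the pin's wire loop (rad): 0 open (10 degrees above level, towards the pin's +x), 1.745 shut (straight down, its cross bar just under the pin's tip). An over-centre spring (about 1 N at the cross bar) holds it at either end; pushed down beyond 0.7 rad it snaps shut by itself.
- loop_bar (a point): Middle of the loop's cross bar: 5 mm wire, 50 mm from the loop's hinge; the two legs are 38 mm apart inside.
- switch_box: Fixed grey switch box, base 115 (x) x 90 (y) x 30 mm high, origin under its centre; the guard covers its top.
- guard_hinge (a point): Middle of the guard's hinge line (along the box's y), at the box's x = +48 mm, 31 mm above the table; axes as the switch box's.
- guard (a joint): Guard angle (rad): 0 lowered, grows as it swings up and back towards the box's +x, 1.8 at its stop. Stiff hinge: it stays where it is left (about 1 N to move it at the fin).
- guard_fin (a point): Centre of the guard's grip fin. The guard is an upside-down plastic tray 100 (x) x 74 (y) x 50 mm high, hinged at its lower rear edge; the fin stands on its top near the front: 26 mm (x) by 10 mm (y) by 26 mm high. When lowered this point is 78 mm in front of the hinge (box's -x) and 63 mm above it.
- toggle (a joint): Toggle angle (rad): 0 off, leaning 0.5 rad to the box's -x; 1.0 on, leaning 0.5 rad to +x. Stays where it is left, about 1.5 N at the ball.
- toggle_tip (a point): Centre of the toggle's 18 mm black ball, 36 mm from the toggle's pivot, which lies on the box's centre line 31 mm above the table.
- tray: Shallow metal tray 130 x 100 x 30 mm under the drum; leave it.
- bowl: Clear mixing bowl, 150 mm wide, 65 mm high; leave it.
- spatula: Spatula lying on the table; leave it.
- jar: Glass jar, 70 mm wide, 90 mm high; leave it.
- beaker: White cup, 80 mm wide, 80 mm high; leave it.
- washer: Steel ring, 60 mm wide, 8 mm high; leave it.
- spoon: Metal spoon lying on the table; leave it.
There are look-alikes about, which are no part of the job. Leave any blue or orange look-alike of the pin alone.

How it is judged:
On the way, in this order (a step that is already met when the one before it is completed fails the run):
1. the pin stands home in the shaft's cross hole (horizontal distance between pin and shaft_hole below 0.003 m and z of pin in the frame of shaft_hole between -0.004 and 0.003 m and angle between pin's own z axis and vertical below 0.1 rad), for 0.2 s.
2. the loop is shut under the shaft, with the pin home (all of step 1 and value of joint loop above 1.5 rad and z of loop_bar in the frame of shaft_hole below -0.028 m and angle between the x axis of pin and the y axis of grater, either way round below 0.4 rad), for 0.2 s.
3. the guard is raised (value of joint guard above 1.2 rad), for 0.1 s.
4. the toggle is on while the guard is up (value of joint toggle above 0.8 rad and value of joint guard above 0.9 rad), for 0.1 s.
At the end, for the whole second after the job is handed in: Pin home in the hole (3 mm sideways and in height, 0.1 rad upright, at rest), pin x within 0.4 rad of the shaft line, loop shut (over 1.5 rad) with its cross bar at least 28 mm below the shaft's top face, toggle on (over 0.8 rad), guard down (under 0.1 rad) (all of step 2 and value of joint toggle above 0.8 rad and value of joint guard below 0.1 rad and linear speed of pin below 0.02 m/s); the robot touches nothing.
It fails at once if the guard is lifted before the loop is shut (value of joint guard above 0.3 rad and value of joint loop below 1.2 rad).
It fails at once if another thing on the table is moved by more than 30 mm (distance of any of tray, bowl, spatula, jar, beaker, washer, spoon from where it was at the start of the episode above 0.03 m).
It also fails if it takes over 72 s, if anything falls off the work surface, if the arm or the gripper's body presses on something with over 40 N, if the wrist force passes 120 N, or if a joint passes its speed limit or range.

## Robot

A 7-joint arm with a two-finger parallel gripper is mounted at the origin on the work surface. World frame = base frame: x ahead of the robot, y to its left, z up, the work surface at z = 0. Lengths are in m, angles in rad, forces in N, time in s.
With the tool pointing down it reaches from about 0.4 to 0.85 m from the base axis. Payload 6.9 kg.
Tool frame: the origin (TCP) lies midway between the tips of the shut fingers; the grasp point (between the pads) lies behind it (ctrl.pinch_z is the z of the grasp point in the tool frame, in m); z points along the fingers, y is the line along which they close (so a half turn about z gives the same grasp; the last joint's range is limited). The gripper opens to 85 mm and grips with 20 to 120 N. Pads are 22 mm wide; open, the fingers measure 114 mm over their backs; the gripper's body (76 mm by 85 mm) begins 54 mm behind the grasp point. The pads swing forward as they close: fully open they stand 13 mm farther back than shut.
Start: joints at [-1.01, 0.507, -0.238, 1.5, 0.126, 1.149, -0.155], TCP at [0.275, 0.561, 0.231] pointing down, gripper open.
Joint ranges: [-3.08, 3.08], [-0.24, 2.05], [-1.43, 1.35], [0, 2.5], [-1.52, 4.66], [0.17, 1.96], [-2.89, 2.89]. Speed limits (rad/s): [2.39, 2.39, 3.14, 3.14, 3.14, 3.14, 3.14].

## Interface

Orientations are given as a unit quaternion [w, x, y, z].
In Python, from station import ctrl, get_state, vision, ticket, models gives the robot as it stands. Calls block until the motion is done:
- ctrl.movep(position, orientation): joint-space move of the TCP to a pose.
- ctrl.movel(position, frame=None, max_speed=0.15): straight line of the TCP; frame=None keeps the orientation; max_speed is the mean speed in m/s.
- ctrl.set_joints(angles): joint-space move.
- ctrl.ungrasp() and ctrl.close_gripper(force=None): open the fingers fully, or close them until they stop; force is the grip in N (None keeps the last).
- ctrl.pause(seconds).
- ctrl.ik(position, orientation): joint angles nearest the present ones, or None.
- get_state(): the state.
- vision.grab_frame(name): name is "scene" or "top" or "wrist"; returns (picture, depth): 384x512x3 uint8, blue, green, red; 384x512 float32, m along the optical axis (not along the pixel's ray), 0 where there is no reading.
- vision.camera_info(name): a dict with "mtx" (3x3 intrinsics, pixels), "dist_coeffs" ([k1, k2, p1, p2, k3] as OpenCV has them; the pictures are not rectified), "R" (3x3) and "t" (3): a world point X has camera coordinates R X + t; the wrist camera has in their place "hand_eye" (4x4, takes a point from camera to tool coordinates, whose origin is the TCP and whose axes are the flange's). Camera axes: x right, y down, z forward; pixel columns grow to the right and rows downward; lengths in m; the calibration is good to about 2 mm. A picture is of the moment at which its call begins: read the wrist's pose just before it. camera_info takes no time and is no camera call.
A pose or a line that the arm cannot do raises ctrl.Unreachable and nothing moves.
- ticket.close_job(): hands the job in; it is judged then, once.
Trained networks look in the newest picture that a camera, given by its name, has taken for a name from the list of things; names that differ only in an ending like _2 or _b are one class to them, and where a whole thing is asked for, a point or a joint stands for the part that bears it (a point fixed in the world has none). Each returns a list of dicts, best first, with "p" (0 to 1); they miss things now and then, are a little off and sometimes report something else, mostly with a low value. They report only what shows in the picture. A call takes as long as a camera call. They do not tell look-alikes from the thing itself.
- models.recognise(camera, target): "point" ([column, row] in pixels, amid what is visible of it).
- models.masks_of(camera, target): "mask" (384x512 bool, what is visible of it) and "point" ([column, row] in pixels, amid what is visible of it).
The state is a dict: "time": time; "qpos": joint angles; "qd": joint speeds; "tau": joint torques, N m; "tcp_pos": TCP position; "eef_rot": TCP orientation; "contact_force": force on the tool from outside, world axes, zero at the start; "wrist_torque": the same for the moment, N m; "width": finger opening in m; "gripper_force": force on a finger pad.
Only numpy, scipy, OpenCV 4.12 (cv2) and the standard library are available. Lean on these libraries where they do the work, as an engineer would, in place of code of your own. Each camera call takes 0.05 s, during which the arm holds its last target. There are 200 camera calls.

## Working session

There is one attempt and no reset: what is moved stays moved. The work goes in short steps, each a Python script; the robot and the scene stay as the last script left them, time stands still between calls to the robot, and variables do not carry over. Pictures are saved under pics/ and viewed, at most 10 in all, crops included, and the job is handed in when it is done.

```bash
mkdir -p pics; ls
python3 - <<'E'
from station import ctrl, get_state, vision, models
import cv2, numpy as np
ims=[]
for n in("scene","top"):
    im,d=vision.grab_frame(n); np.savez(f"pics/{n}.npz",im=im,d=d); cv2.imwrite(f"pics/{n}0.png",im)
    ims.append(im)
    for t in("pin","grater","stand","switch_box","guard_fin","loop"):
        print(n,t,[(np.round(r["point"]).tolist(),round(r["p"],2)) for r in models.recognise(n,t)][:5])
    print({k:np.round(v,3).tolist() for k,v in vision.camera_info(n).items()})
cv2.imwrite("pics/a.png",cv2.resize(ims[0],(800,600)))
cv2.imwrite("pics/b.png",cv2.resize(ims[1],(800,600)))
print(get_state(),ctrl.pinch_z,vision.camera_info("wrist"))
E
```

```text
pics
scene pin [([232.0, 324.0], 0.78), ([189.0, 281.0], 0.75), ([230.0, 232.0], 0.71), ([128.0, 253.0], 0.5), ([230.0, 246.0], 0.23)]
scene grater [([318.0, 128.0], 0.69)]
scene stand [([231.0, 249.0], 0.73), ([265.0, 285.0], 0.19)]
scene switch_box [([263.0, 202.0], 0.85)]
scene guard_fin [([259.0, 195.0], 0.72)]
scene loop [([323.0, 255.0], 0.18)]
{'mtx': [[373.306, 0.0, 267.153], [0.0, 373.306, 190.348], [0.0, 0.0, 1.0]], 'dist_coeffs': [-0.124, 0.0, 0.0, 0.0, 0.0], 'R': [[0.872, 0.489, -0.006], [0.294, -0.535, -0.792], [-0.391, 0.689, -0.61]], 't': [-0.399, -0.141, 1.39]}
top pin [([361.0, 285.0], 0.59), ([306.0, 211.0], 0.53), ([160.0, 203.0], 0.52), ([365.0, 163.0], 0.48), ([348.0, 217.0], 0.46)]
top grater [([88.0, 199.0], 0.62)]
top stand [([304.0, 212.0], 0.9), ([157.0, 204.0], 0.43), ([116.0, 269.0], 0.18)]
top switch_box [([240.0, 212.0], 0.79)]
top guard_fin [([241.0, 211.0], 0.98), ([307.0, 209.0], 0.21)]
top loop [([294.0, 270.0], 0.57), ([301.0, 228.0], 0.56), ([366.0, 171.0], 0.52), ([357.0, 221.0], 0.44)]
{'mtx': [[385.232, 0.0, 253.355], [0.0, 385.232, 194.562], [0
[... 815 characters left out ...]
0.01406918,  0.0555666 ,  0.01121672]), 'gripper_force': 0.0, 'width': 0.08550041958007748} -0.0187 {'mtx': array([[290.14522691,   0.        , 257.62743375],
       [  0.        , 290.14522691, 191.14546956],
       [  0.        ,   0.        ,   1.        ]]), 'dist_coeffs': array([0.00806467, 0.        , 0.        , 0.        , 0.        ]), 'hand_eye': array([[ 3.95159621e-04, -9.53906533e-01, -3.00103599e-01,
         7.69360693e-02],
       [ 9.99999753e-01,  2.02667677e-04,  6.72546090e-04,
        -1.14042349e-03],
       [-5.80724810e-04, -3.00103791e-01,  9.53906378e-01,
        -1.42162573e-01],
       [ 0.00000000e+00,  0.00000000e+00,  0.00000000e+00,
         1.00000000e+00]])}
```

View pics/a.png

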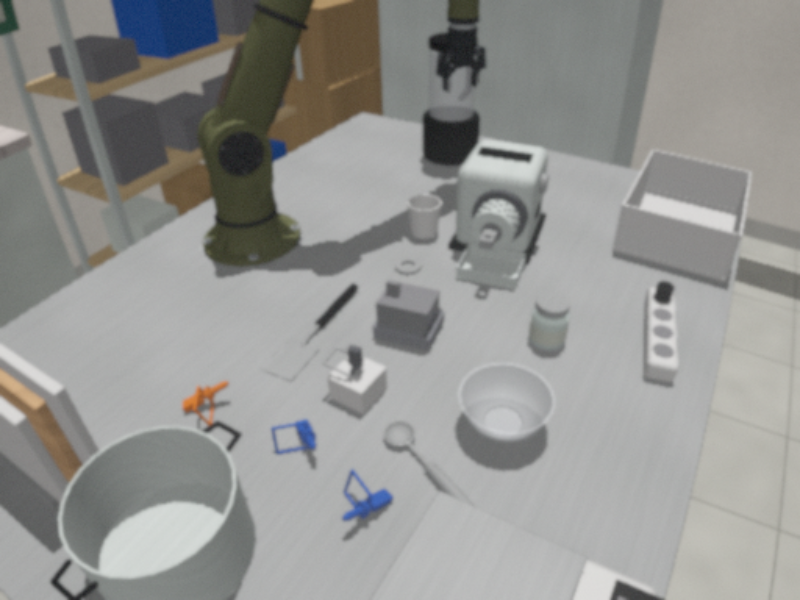

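View pics/b.png

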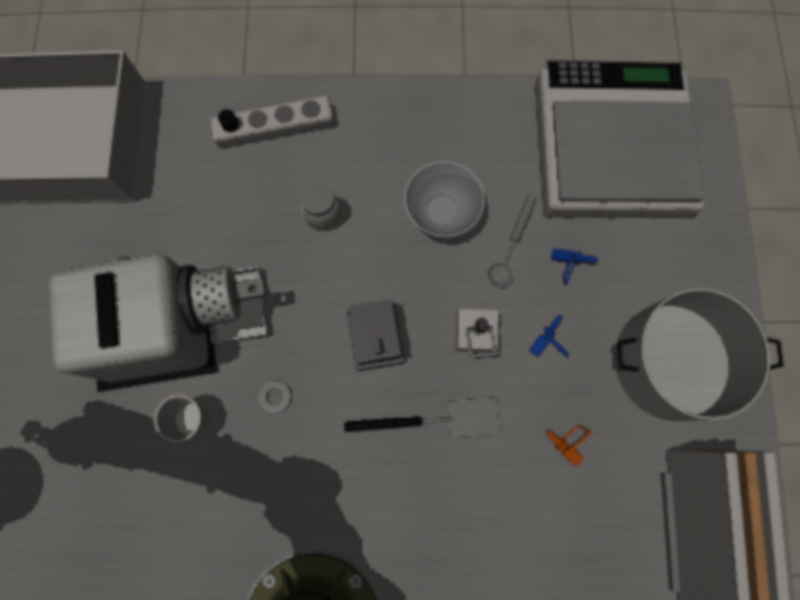

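The true pin is the dark-tabbed one in the white stand at top-view (480,325) of the 800x600 picture. The look-alikes are blue at (575,258) and (550,338), and orange at (568,445). The grater shaft's free end is at about (262,283), and the guard fin at (380,345) on the robot's side of the box. I'll confirm with a crop and measure from the depth images.

```bash
cat > h.py <<'E'
import numpy as np, cv2
from station import ctrl, get_state, vision, models, ticket
from scipy.spatial.transform import Rotation as Ro
def R_of(q): return Ro.from_quat(np.r_[q[1:],q[0]])
def cloud(name,d,st=None):
    """world xyz per pixel (384,512,3), nan where no depth"""
    c=vision.camera_info(name); v,u=np.mgrid[:384,:512]
    p=cv2.undistortPoints(np.stack([u,v],-1).reshape(-1,1,2).astype(float),c["mtx"],c["dist_coeffs"]).reshape(384,512,2)
    P=np.dstack([p*d[...,None],d]); P[d<=0]=np.nan
    if name!="wrist": return (P-c["t"])@c["R"]
    H=c["hand_eye"]; P=P@H[:3,:3].T+H[:3,3]
    return R_of(st["eef_rot"]).apply(P.reshape(-1,3)).reshape(P.shape)+st["tcp_pos"]
def project(name,X,st=None):
    c=vision.camera_info(name); X=np.atleast_2d(X).astype(float)
    if name!="wrist": C=X@c["R"].T+c["t"]
    else:
        H=c["hand_eye"]; C=(R_of(st["eef_rot"]).inv().apply(X-st["tcp_pos"])-H[:3,3])@H[:3,:3]
    return cv2.projectPoints(C,np.zeros(3),np.zeros(3),c["mtx"],c["dist_coeffs"])[0][:,0]
def down(yaw):
    """tool pointing down, tool y axis at angle yaw (rad) from world x"""
    y=np.array([np.cos(yaw),np.sin(yaw),0]); z=np.array([0,0,-1.]); x=np.cross(y,z)
    q=Ro.from_matrix(np.c_[x,y,z]).as_quat(); return np.r_[q[3],q[:3]]
def rect(P):
    r=cv2.minAreaRect((P[:,:2]*1000).astype(np.float32)); return [np.round(r[0],1).tolist(),np.round(r[1],1).tolist(),round(r[2],1)]
E
python3 - <<'E'
from h import *
for n in("top","scene"):
    f=np.load(f"pics/{n}.npz"); W=cloud(n,f["d"]).reshape(-1,3); W=W[np.isfinite(W).all(1)]
    if n=="top": W0=cloud(n,f["d"]); c=W0[209,307]; b=W0[211,241]; s=W0[181,162]; print("pin,box,shaft px",c,b,s)
    def reg(c,r,z0,z1,l):
        m=(np.hypot(*(W[:,:2]-c[:2]).T)<r)&(W[:,2]>z0)&(W[:,2]<z1); 
        if m.sum()>4: print(n,l,m.sum(),rect(W[m]),np.round(np.median(W[m],0),4))
    reg(c,.07,.08,.13,"tab"); reg(c,.07,.04,.055,"standtop"); reg(b,.09,.07,.086,"guardtop"); reg(b,.09,.092,.12,"fin"); reg(s,.05,.11,.125,"shaft")
im=np.load("pics/top.npz")["im"]; s=np.load("pics/scene.npz")["im"]
a=cv2.resize(im[175:245,130:330],(800,280),interpolation=2); b=cv2.resize(s[130:280,200:360],(320,300),interpolation=2)
b=np.hstack([b,cv2.resize(s[110:185,280:390],(480,300),interpolation=2)])
cv2.imwrite("pics/c.png",np.vstack([a,b]))
E
```

```text
pin,box,shaft px [ 0.50017918 -0.28666275  0.10131832] [ 0.49875067 -0.11096392  0.08153037] [0.57336798 0.0977297  0.11933363]
top tab 56 [[505.3, -290.2], [21.7, 14.3], 0.6] [ 0.5048 -0.2892  0.103 ]
top standtop 508 [[505.8, -290.3], [70.3, 71.0], 87.9] [ 0.5042 -0.287   0.05  ]
top guardtop 967 [[499.3, -106.5], [101.1, 73.8], 9.3] [ 0.4992 -0.1055  0.0814]
top fin 41 [[469.1, -111.6], [25.7, 9.5], 9.5] [ 0.4679 -0.1118  0.1073]
top shaft 215 [[571.7, 109.4], [65.1, 53.0], 9.9] [0.5624 0.1104 0.1199]
scene tab 95 [[505.0, -291.1], [22.9, 16.8], 3.9] [ 0.5067 -0.2959  0.0973]
scene standtop 496 [[503.7, -290.7], [75.4, 73.9], 87.2] [ 0.516  -0.3023  0.0501]
scene guardtop 597 [[498.1, -107.6], [101.8, 78.9], 9.8] [ 0.505  -0.1184  0.0813]
scene fin 55 [[469.4, -112.5], [26.0, 12.5], 2.3] [ 0.4688 -0.1151  0.104 ]
scene shaft 148 [[573.4, 107.7], [62.6, 56.7], 13.2] [0.5685 0.1165 0.1193]
```

View pics/c.png

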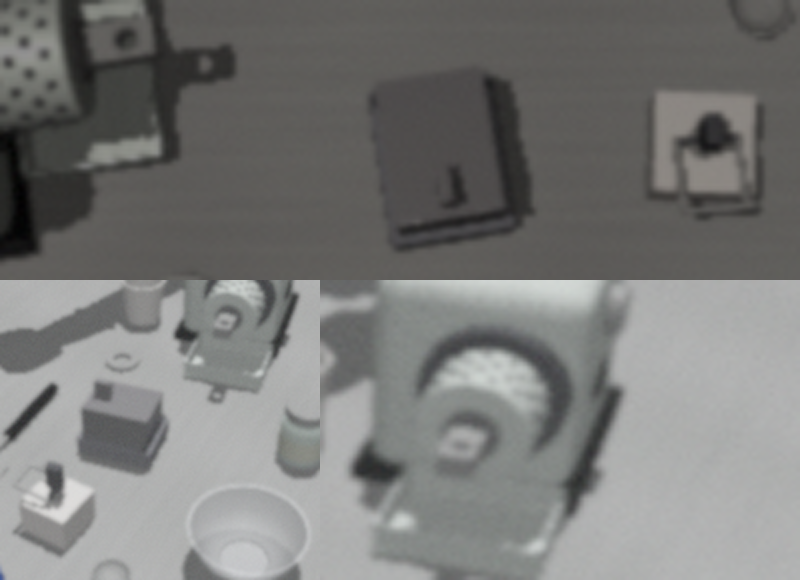

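Confirmed: a grey-steel pin with a dark tab stands in the white stand, its loop towards the robot. I'll check reachability and take a wrist view of the shaft hole on the way.

Run:
```python
from h import *
D=np.deg2rad
for l,p,a in [("hole",[.56,.10,.20],8),("hole",[.56,.10,.20],188),("hole",[.56,.10,.20],-172),("pin",[.505,-.29,.09],-90),("pin",[.505,-.29,.09],90)]:
    q=ctrl.ik(p,down(D(a))); print(l,a,None if q is None else np.round(q,2))
for a in (188,8):
    try: ctrl.movep([.565,.07,.27],down(D(a))); break
    except ctrl.Unreachable as e: print(e)
st=get_state(); im,d=vision.grab_frame("wrist"); W=cloud("wrist",d,st)
np.savez("pics/w1.npz",im=im,W=W); print(st["time"],st["tcp_pos"],np.round(st["qpos"],2))
m=np.isfinite(W).all(2)&(abs(W[...,2]-.12)<.006)&(np.hypot(W[...,0]-.563,W[...,1]-.105)<.06)
print(m.sum(),rect(W[m]))
print(project("wrist",[.565,.10,.12],st))
cv2.imwrite("pics/w1.png",cv2.resize(im,(800,600)))
```

```text
hole 8 [-0.3   0.45  0.13  1.7  -0.06  1.   -0.02]
hole 188 [ 0.21  0.51 -0.68  1.7   0.35  1.07  2.71]
hole -172 [ 0.21  0.51 -0.68  1.7   0.35  1.07  2.71]
pin -90 [ 0.02  0.72  0.79  1.8  -0.64  0.89 -0.47]
pin 90 [ 0.47  0.58  0.02  1.8  -0.02  0.76  2.07]
3.2417 [0.56490243 0.0706853  0.27003112] [ 0.23  0.43 -0.62  1.58  0.26  1.21  2.85]
1322 [[561.2, 111.7], [90.0, 64.6], 10.6]
[[253.00946788 203.97826279]]
```

View pics/w1.png

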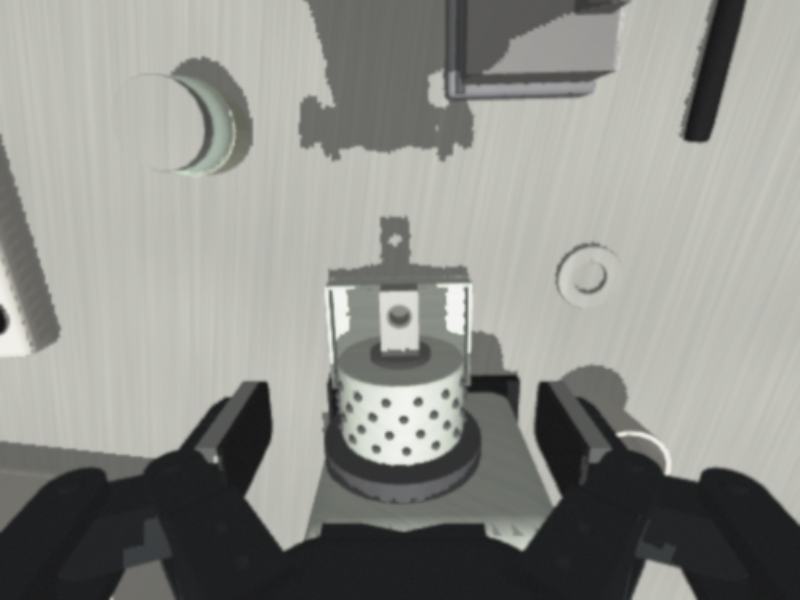

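The wrist picture shows the hole at (399,314) in 800x600, about (255,201) native, with the shaft upright in the image from (380,290) to (420,350). I'll refine this and move to view the pin.

Run:
```python
from h import *
D=np.deg2rad
f=np.load("pics/w1.npz"); W=f["W"]; g=cv2.cvtColor(f["im"],6)
m=np.isfinite(W).all(2)&(abs(W[...,2]-.12)<.006)&(np.hypot(W[...,0]-.563,W[...,1]-.105)<.035)&(W[...,1]<.115)
n,l=cv2.connectedComponents(m.astype(np.uint8)); k=l[192:210,245:265]; 
print("shaft",m.sum(),rect(W[m]),np.median(W[m],0))
# hole: dark pixels around (255.4,201)
P=g[190:214,243:268].astype(int); 
dm=(P<110); dm[:, :5]=0; dm[:,-5:]=0; vv,uu=np.nonzero(dm); print("thr",P[11,:],P[:,12]); 
# plane intersection for pixel
st=dict(tcp_pos=np.array([0.56490243,0.0706853,0.27003112]),eef_rot=down(D(188)))
def onplane(u,v,z):
    A=cloud("wrist",np.full((384,512),.1,np.float32),st); B=cloud("wrist",np.full((384,512),.2,np.float32),st)
    a=A[int(v),int(u)];b=B[int(v),int(u)]
    a=cv2.remap(A.astype(np.float32),np.float32([[u]]),np.float32([[v]]),1)[0,0];b=cv2.remap(B.astype(np.float32),np.float32([[u]]),np.float32([[v]]),1)[0,0]
    return a+(b-a)*(z-a[2])/(b[2]-a[2])
print("hole",onplane(255.4-.2,201.-.2,.12))
ctrl.movel([.565,.07,.30]); ctrl.movep([.535,-.29,.24],down(D(-90)))
st=get_state(); im,d=vision.grab_frame("wrist"); W=cloud("wrist",d,st); np.savez("pics/w2.npz",im=im,W=W,p=st["tcp_pos"],q=st["eef_rot"])
z=W[...,2]; r=np.hypot(W[...,0]-.505,W[...,1]+.29)
t=(r<.03)&(z>.095); print("tab",t.sum(),rect(W[t]),np.nanmedian(z[t]))
t=(r<.06)&(abs(z-.05)<.004); print("stand",t.sum(),rect(W[t]))
t=(r<.08)&(z>.060)&(z<.085)&(W[...,0]<.485); print("loop",t.sum(),rect(W[t]))
for x0 in (.485,.475,.465,.455): 
    q=t&(abs(W[...,0]-x0)<.004); print(x0,q.sum(),W[q][:,1].min() if q.any() else 0,W[q][:,1].max() if q.any() else 0)
print(st["time"])
pt=np.vstack([cv2.resize(im,(640,480))[:,:]]); cv2.imwrite("pics/w2.png",pt)
cv2.imwrite("pics/hole.png",f["im"])
```

```text
shaft 686 [[563.2, 98.1], [25.9, 36.8], 8.6] [0.56281328 0.09659636 0.11961475]
thr [191 214 218 214 186 155 112  92 104 118 127 132 134 133 128 122 109  94
 108 145 181 210 216 213 186] [219 219 219 217 204 174 149 140 138 139 137 134 117  93  84  82  86 101
 125 151 183 211 216 216]
hole [0.5631948  0.09607024 0.12      ]
tab 280 [[504.7, -291.4], [22.1, 13.5], 0.4] 0.10316005184310167
stand 2469 [[504.2, -291.5], [70.1, 70.5], 87.5]
loop 351 [[468.3, -294.0], [48.8, 32.6], 89.1]
0.485 26 -0.31670212038717505 -0.26983493929997737
0.475 55 -0.31803400720129515 -0.269709033368521
0.465 59 -0.31823458953057066 -0.27080225711405514
0.455 168 -0.31821048995169515 -0.27198806322532854
6.45
```

View pics/w2.png

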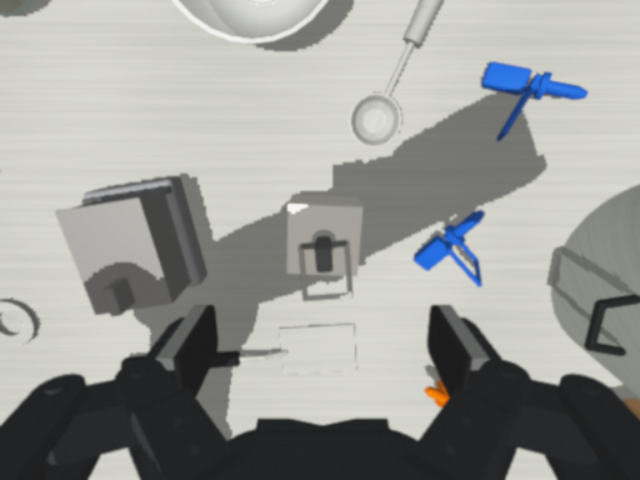

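The wrist view shows the tab at (323,252) and the loop running down to (328,298) in 640x480. The pin is at (0.5047,-0.291) with its x at about 182.5°, and the hole at (0.5632,0.096) with the shaft yaw at 8.6°. Next I grasp and lift.

Run:
```python
from h import *
D=np.deg2rad
q=down(D(-87.5))
ctrl.movep([.5047,-.291,.14],q); ctrl.movel([.5047,-.291,.0715],max_speed=.1)
ctrl.close_gripper(60); s=get_state(); print(s["width"],s["gripper_force"],s["contact_force"],s["tcp_pos"])
ctrl.movel([.5047,-.291,.17],max_speed=.1); s=get_state(); print(s["width"],s["contact_force"],s["time"])
q=down(D(8.6))
ctrl.movep([.54,-.10,.25],q)
ctrl.movep([.5632,.096,.205],q)
st=get_state(); print(st["time"],st["tcp_pos"],st["width"])
im,d=vision.grab_frame("wrist"); t,td=vision.grab_frame("top"); sc,sd=vision.grab_frame("scene")
np.savez("pics/w3.npz",im=im,t=t,td=td,d=d,sc=sc,sd=sd)
W=cloud("top",td); m=np.isfinite(W).all(2)&(np.hypot(W[...,0]-.563,W[...,1]-.096)<.05); print(project("top",[.5632,.096,.12]),project("top",[.5632,.096,.24]))
a=cv2.resize(im,(400,300)); b=cv2.resize(t[140:224,105:217],(400,300)); p=project("scene",[.5632,.096,.16])[0].astype(int); print(p)
c=cv2.resize(sc[p[1]-38:p[1]+37,p[0]-50:p[0]+50],(400,300),interpolation=2)
cv2.imwrite("pics/w3.png",np.vstack([np.hstack([a,b]),np.hstack([c,c*0])]))
```

```text
0.013149525436828815 58.779879212379456 [0.43043502 0.90572768 2.94498186] [ 0.5047987  -0.29106708  0.07174229]
0.013219812231451319 [-0.38272951  0.5774733  -1.23348521] 9.6167
11.3833 [0.56327111 0.09449755 0.20466134] 0.01322302974237076
[[162.41073264 184.6664233 ]] [[150.75388035 172.57892826]]
[312 140]
```

View pics/w3.png

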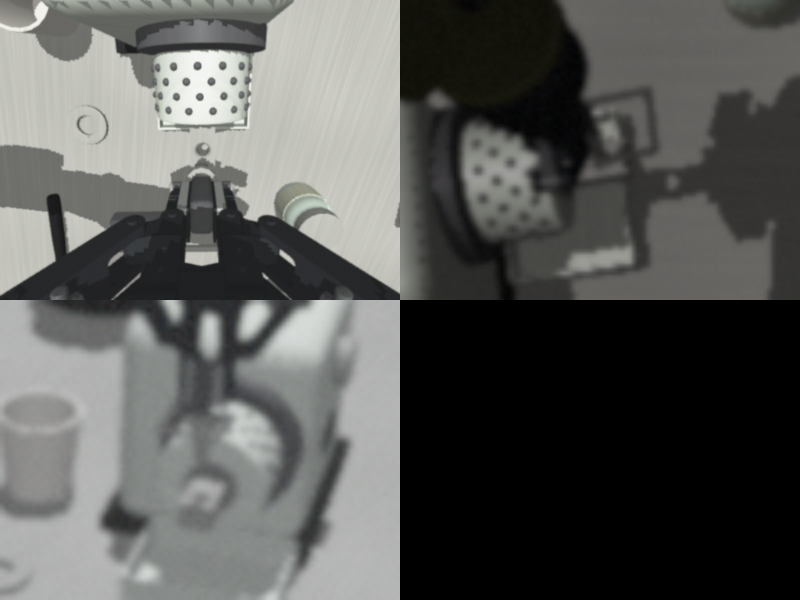

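The new wrist picture shows the hole at (202,149) and the held tab at (203,200) in 400x300. I'll measure the hole and held pin from this same view so the camera bias cancels.

Run:
```python
from h import *
f=np.load("pics/w3.npz"); st=get_state()
W=cloud("wrist",f["d"],st); g=cv2.cvtColor(f["im"],6)
A=cloud("wrist",np.full((384,512),.1,np.float32),st).astype(np.float32); B=cloud("wrist",np.full((384,512),.2,np.float32),st).astype(np.float32)
Z=A+(B-A)*((.12-A[...,2])/(B[...,2]-A[...,2]))[...,None]
print("hole approx",Z[191,258]); print(g[182:202,250:268])
R=R_of(st["eef_rot"])
m=np.isfinite(W).all(2); L=np.full(W.shape,np.nan); L[m]=R.inv().apply(W[m]-st["tcp_pos"])
t=m&(abs(L[...,1])<.006)&(abs(L[...,0])<.03)&(L[...,2]>-.06)
for z0 in (-.04,-.035,-.03,-.025,.0,.01,.015,.02,.03,.04,.05):
    k=t&(abs(L[...,2]-z0)<.0025)
    if k.any(): print(z0,k.sum(),np.round(L[k].min(0),4),np.round(L[k].max(0),4))
sh=m&(abs(W[...,2]-.12)<.004)&(np.hypot(W[...,0]-.563,W[...,1]-.097)<.035); print("shaft",sh.sum(),rect(W[sh]),W[sh][:,2].mean())
cv2.imwrite("pics/w4.png",cv2.resize(f["im"][165:300,190:330],(622,600),interpolation=2))
```

```text
hole approx [0.56253123 0.09808949 0.12      ]
[[194 195 194 192 189 185 178 173 166 158 157 166 178 184 188 192 195 197]
 [194 194 189 181 170 159 149 142 136 128 130 144 157 166 171 181 191 195]
 [193 186 176 159 139 133 128 122 119 125 148 163 167 165 159 164 178 189]
 [188 172 154 140 126 119 116 114 119 136 173 188 190 184 171 160 164 178]
 [179 157 141 128 117 113 113 119 141 160 185 195 197 195 186 173 159 165]
 [165 145 129 117 112 111 111 127 166 184 194 196 200 199 197 184 163 156]
 [155 136 118 111 110 111 112 128 171 190 196 197 200 201 197 185 158 145]
 [149 126 107 106 109 111 110 123 157 184 192 197 199 199 191 168 134 129]
 [144 115  97 103 109 110 111 112 130 162 184 192 193 190 170 137 112 121]
 [145 111  94 100 107 108 109 109 114 132 158 167 171 163 139 112 103 118]
 [147 112  95  98 103 108 109 110 111 115 124 128 128 124 113 104 102 119]
 [151 118  99  98 102 105 108 109 110 112 112 112 111 109 106 102 103 122]
 [155 129 105  99 101 104 108 110 110 112 111 112 110 108 107 103 109 132]
 [161 144 120 105 101 104 107 108 111 111 111 110 110 108 106 106 125 151]
 [1
[... 349 characters left out ...]
3 180 184 186 188 192]
 [194 193 191 187 186 186 180 165 157 158 168 174 179 183 187 191 194 196]]
-0.04 1 [-0.0052  0.0059 -0.0376] [-0.0052  0.0059 -0.0376]
-0.035 129 [-0.0112 -0.0057 -0.0374] [ 0.0106  0.006  -0.0325]
-0.03 1119 [-0.0121 -0.006  -0.0325] [ 0.0112  0.006  -0.0275]
-0.025 148 [ 0.0079 -0.006  -0.0275] [ 0.0117  0.0059 -0.0225]
0.0 84 [ 0.0091 -0.0059 -0.0025] [0.0112 0.0055 0.0024]
0.01 20 [ 0.0068 -0.0045  0.0106] [0.0082 0.0024 0.0124]
0.015 184 [ 0.0046 -0.0058  0.0125] [0.012  0.006  0.0175]
0.02 53 [ 0.007  -0.0059  0.0175] [0.0119 0.0056 0.0221]
0.04 35 [ 0.0029 -0.0058  0.0379] [0.0059 0.0043 0.0424]
shaft 1369 [[562.5, 101.3], [25.5, 45.0], 9.5] 0.12019952559283728
```

View pics/w4.png

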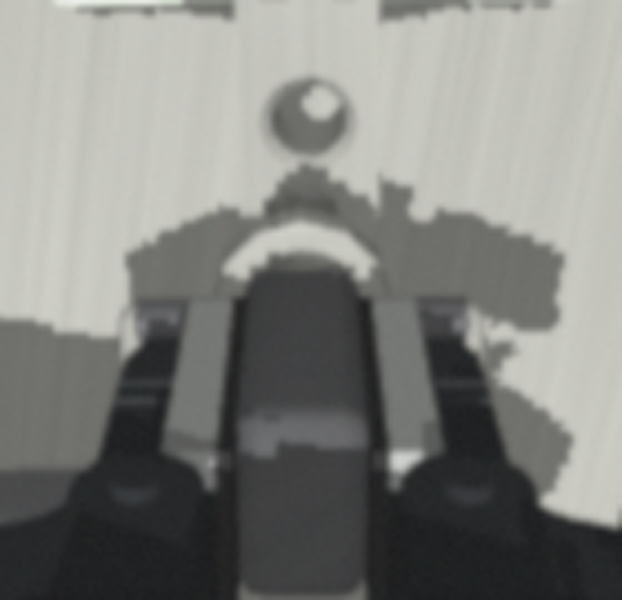

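In the same view the held pin's offset is about 0 and the hole is at (0.5632,0.098). I'll descend while watching the force.

Run:
```python
from h import *
h=np.array([.5632,.098]); 
ctrl.movel([*h,.185],max_speed=.06); ctrl.pause(.2); s=get_state(); e=h-s["tcp_pos"][:2]; print("err",e,s["tcp_pos"]); f0=s["contact_force"]
t=h+e
for z in (.172,.165,.158,.151,.1455,.1425,.1415,.1405):
    ctrl.movel([*t,z],max_speed=.04); s=get_state(); f=s["contact_force"]-f0
    print(z,s["tcp_pos"].round(4),f.round(1),s["wrist_torque"].round(2),round(s["time"],1))
    if f[2]>12: break
```

```text
err [-2.05826872e-04  5.01484096e-05] [0.56340583 0.09794985 0.18527101]
0.172 [0.5628 0.098  0.1717] [-1.3 -0.   0.7] [ 0.03  0.02 -0.02] 12.7
0.165 [0.5629 0.098  0.1647] [-1.8 -0.4  0.1] [ 0.02 -0.   -0.02] 13.0
0.158 [0.5629 0.0981 0.1577] [-1.6  0.7  0.2] [ 0.   -0.05  0.04] 13.3
0.151 [0.5629 0.0981 0.1507] [-1.4  0.   0.6] [ 0.02 -0.12 -0.07] 13.7
0.1455 [0.5629 0.0981 0.1452] [-0.3  0.8  1. ] [-0.01 -0.15  0.03] 13.9
0.1425 [0.5629 0.098  0.1423] [-0.8  1.3  1. ] [ 0.01 -0.07 -0.01] 14.2
0.1415 [0.563  0.098  0.1417] [-2.4 -0.1  3. ] [-0.01  0.16 -0.02] 14.4
0.1405 [0.5631 0.0981 0.1417] [-5.3 -0.4 12.4] [0.05 0.84 0.04] 14.7
```

The pin is seated: the tool stopped at 0.1417 as predicted. Release, rise, shut the fingers, and push the loop bar down with the tool tilted away from the tab.

```bash
cat >> h.py <<'E'
def tilted(yaw,tilt):
    """as down(yaw), turned about tool y so that the fingers point towards +tool x by tilt"""
    r=R_of(down(yaw))*Ro.from_euler("y",tilt); q=r.as_quat(); return np.r_[q[3],q[:3]]
E
python3 - <<'E'
from h import *
a=np.deg2rad(8.6); h=np.array([.563,.098]); d=np.array([np.sin(a),-np.cos(a)])
s=get_state(); ctrl.movel([*s["tcp_pos"][:2],.1417],max_speed=.05)
ctrl.ungrasp(); ctrl.movel([*h,.20]); ctrl.movel([*(h+d*.06),.235])
q=tilted(a,np.deg2rad(20)); print(R_of(q).apply([0,0,1]),d)
ctrl.close_gripper(20); ctrl.movep([*(h+d*.047),.175],q); ctrl.pause(.1)
st=get_state(); f0=st["contact_force"]; print(st["tcp_pos"],st["time"])
for r,z in [(.047,.15),(.047,.14),(.046,.13),(.045,.12),(.044,.11),(.044,.104),(.044,.098)]:
    ctrl.movel([*(h+d*r),z],max_speed=.08); s=get_state(); print(z,s["tcp_pos"].round(4),(s["contact_force"]-f0).round(1))
ctrl.pause(.3)
ctrl.movel([*(h+d*.06),.20],max_speed=.15); ctrl.movep([*(h+d*.16),.26],down(np.deg2rad(188-180)))
t=get_state(); im,dd=vision.grab_frame("wrist"); sc,sd=vision.grab_frame("scene"); np.savez("pics/w5.npz",im=im,d=dd,sc=sc,sd=sd)
print(t["time"])
p=project("scene",[*h,.14])[0].astype(int)
c=cv2.resize(sc[p[1]-38:p[1]+37,p[0]-50:p[0]+50],(400,300),interpolation=2)
cv2.imwrite("pics/w5.png",np.hstack([cv2.resize(im,(400,300)),c]))
E
```

```text
[-0.0511441   0.3381746  -0.93969262] [ 0.14953534 -0.98875638]
[0.57062268 0.05274565 0.17617913] 18.15
0.15 [0.5697 0.0519 0.1495] [0.6 0.8 0.8]
0.14 [0.5698 0.0514 0.1395] [1.2 0.3 1.1]
0.13 [0.5694 0.0528 0.1294] [0.5 1.  0.8]
0.12 [0.5693 0.0538 0.1194] [ 0.3 -0.3  0.6]
0.11 [0.5692 0.0547 0.1094] [-0.3  0.9  0.5]
0.104 [0.5694 0.0545 0.1037] [ 0.5 -0.3  1.3]
0.098 [0.5693 0.0546 0.0976] [ 0.5  0.  -0. ]
21.875
```

View pics/w5.png

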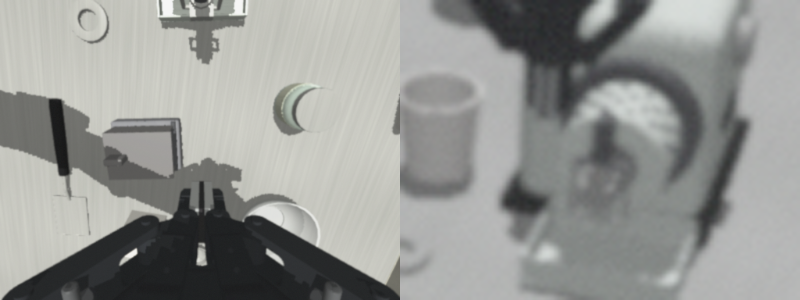

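The scene crop shows the loop hanging below the shaft, with its cross bar at about (598,215). I'll confirm by depth from the top camera, then check IK along the guard arc.

```bash
cat >> h.py <<'E'
BY=np.deg2rad(9.5); b=np.array([np.cos(BY),np.sin(BY)]); C=np.array([.500,-.1064])
def box(x,z): return np.r_[C+b*x,z]
def arc(th,x0=-.078,z0=.073):
    c,s=np.cos(th),np.sin(th); return box(.048+x0*c+z0*s,.031-x0*s+z0*c)
YAW=BY+np.pi/2
def pose(P,tilt):
    """TCP pose that puts the grasp point at P"""
    q=tilted(YAW,tilt); return P+R_of(q).apply([0,0,-ctrl.pinch_z]),q
E
python3 - <<'E'
from h import *
a=np.deg2rad(8.6); h=np.array([.563,.098]); d=np.array([np.sin(a),-np.cos(a)]); e=np.array([np.cos(a),np.sin(a)])
for th in (0,.5,1,1.4,1.65):
  for tl in (0,.3,.5): q=ctrl.ik(*pose(arc(th),tl*th/1.65)); print(th,tl,None if q is None else np.round(q,2))
ctrl.movep([.44,-.13,.22],down(YAW))
print(get_state()["time"])
for n in("top","scene"):
    im,dp=vision.grab_frame(n); W=cloud(n,dp).reshape(-1,3); W=W[np.isfinite(W).all(1)]
    r=(W[:,:2]-h)@d; l=(W[:,:2]-h)@e
    o=(r>.025)&(r<.06)&(abs(l)<.035)&(W[:,2]>.09)&(W[:,2]<.16); k=(abs(r)<.015)&(abs(l)<.03)
    print(n,"open-loop pts",o.sum(),"tab pts>.16",(k&(W[:,2]>.16)).sum(),rect(W[k&(W[:,2]>.165)]) if (k&(W[:,2]>.165)).sum()>4 else "", "zmax",W[k,2].max())
    u=(abs(r)<.02)&(abs(l)<.03)&(W[:,2]>.07)&(W[:,2]<.097); print(" bar pts",u.sum(),W[u].mean(0) if u.any() else "")
    if n=="scene":
        p=project("scene",[*h,.12])[0].astype(int); A=cv2.resize(im[p[1]-38:p[1]+37,p[0]-50:p[0]+50],(800,600),interpolation=2); cv2.imwrite("pics/w6.png",A)
E
```

```text
0 0 [ 0.02  0.49  0.23  2.06 -0.19  0.61  2.11]
0 0.3 [ 0.02  0.49  0.23  2.06 -0.19  0.61  2.11]
0 0.5 [ 0.02  0.49  0.23  2.06 -0.19  0.61  2.11]
0.5 0 [-0.01  0.49  0.24  1.93 -0.17  0.74  2.06]
0.5 0.3 [-0.03  0.53  0.25  1.85 -0.13  0.86  2.02]
0.5 0.5 [-0.04  0.56  0.26  1.8  -0.1   0.94  1.99]
1 0 [-0.02  0.55  0.23  1.79 -0.16  0.82  2.02]
1 0.3 [-0.05  0.64  0.25  1.64 -0.1   1.06  1.95]
1 0.5 [-0.06  0.7   0.24  1.53 -0.07  1.21  1.92]
1.4 0 [-0.03  0.62  0.22  1.71 -0.17  0.83  2.  ]
1.4 0.3 [-0.05  0.74  0.23  1.47 -0.09  1.18  1.92]
1.4 0.5 [-0.05  0.84  0.22  1.32 -0.04  1.41  1.88]
1.65 0 [-0.03  0.66  0.21  1.67 -0.17  0.83  1.99]
1.65 0.3 [-0.05  0.81  0.23  1.38 -0.08  1.25  1.9 ]
1.65 0.5 [-0.05  0.93  0.21  1.19 -0.03  1.52  1.86]
23.3667
top open-loop pts 0 tab pts>.16 61 [[563.7, 100.1], [14.0, 20.5], 3.5] zmax 0.17655155581280652
 bar pts 12 [0.54659111 0.09759884 0.08560842]
scene open-loop pts 0 tab pts>.16 38 [[562.0, 95.8], [24.6, 13.8], 82.1] zmax 0.17675807813365257
 bar pts 27 [0.56279217 0.09800607 0.08521628]
```

View pics/w6.png

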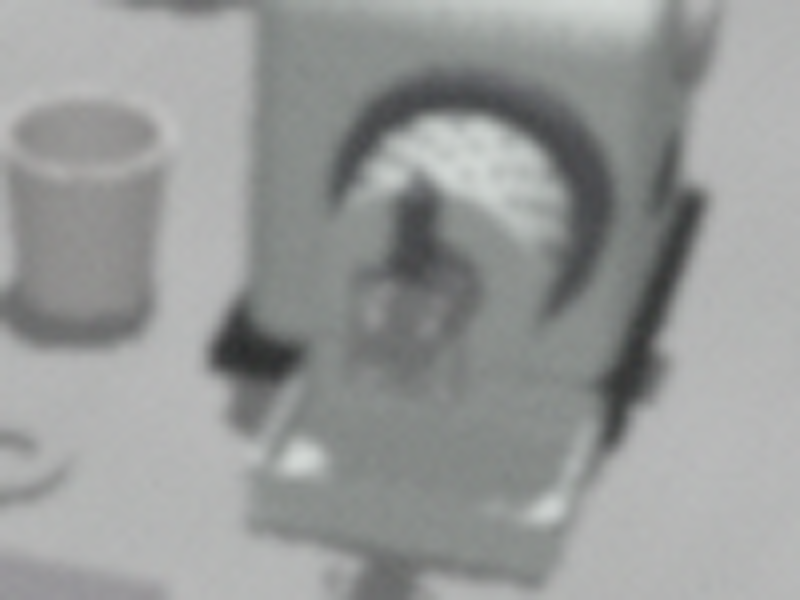

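The loop is shut: the legs hang on both sides at (350,330) and (465,370), the bar is at z≈0.085, and no points remain in the open position. Next I grip the fin and raise the guard.

Run:
```python
from h import *
im,dp=vision.grab_frame("top"); W=cloud("top",dp).reshape(-1,3); k=(np.hypot(*(W[:,:2]-[.563,.098]).T)<.009)&(W[:,2]>.16); print("tab z",np.median(W[k,2]),k.sum())
ctrl.ungrasp()
p,q=pose(arc(0),0); ctrl.movep(p+[0,0,.05],q); ctrl.movel(p,max_speed=.1)
ctrl.close_gripper(40); s=get_state(); print("w",s["width"],s["gripper_force"],s["time"])
f0=s["contact_force"]
assert s["width"]>.006
for th in np.linspace(.15,1.65,11):
    p,q=pose(arc(th),.5*th/1.65); ctrl.movel(p,frame=q,max_speed=.12); s=get_state()
    print(round(th,2),round(s["width"],4),(s["contact_force"]-f0).round(1),(s["tcp_pos"]-p).round(3))
    if np.linalg.norm(s["contact_force"]-f0)>25 or s["width"]<.006: print("stop"); break
print(s["time"])
im,d=vision.grab_frame("scene"); p=project("scene",box(0,.08))[0].astype(int); cv2.imwrite("pics/w7.png",cv2.resize(im[p[1]-60:p[1]+60,p[0]-80:p[0]+80],(640,480),interpolation=2))
```

```text
tab z 0.17405329535006664 48
w 0.009203616150742942 42.76549458503723 26.0833
0.15 0.0091 [-1.1 -0.8  2.6] [-0. -0.  0.]
0.3 0.009 [-0.9  0.   3.1] [ 0. -0.  0.]
0.45 0.0091 [-0.7 -1.3  1. ] [ 0. -0. -0.]
0.6 0.0091 [ 1.2 -0.7 -1.5] [ 0. -0. -0.]
0.75 0.0091 [ 0.2 -1.6 -4.1] [-0.    -0.    -0.001]
0.9 0.009 [ 0.6 -3.2 -6.4] [-0.    -0.    -0.001]
1.05 0.0092 [-0.5 -3.3 -7.6] [-0.001 -0.001 -0.001]
1.2 0.0094 [-1.5 -3.4 -6.8] [-0.    -0.001 -0.001]
1.35 0.0092 [-1.4 -4.  -6.8] [-0.001 -0.001 -0.001]
1.5 0.0089 [-1.2 -4.1 -5.8] [-0.001 -0.001 -0.   ]
1.65 0.0091 [-2.2 -3.  -3.9] [-0.    -0.001 -0.   ]
29.1083
```

View pics/w7.png

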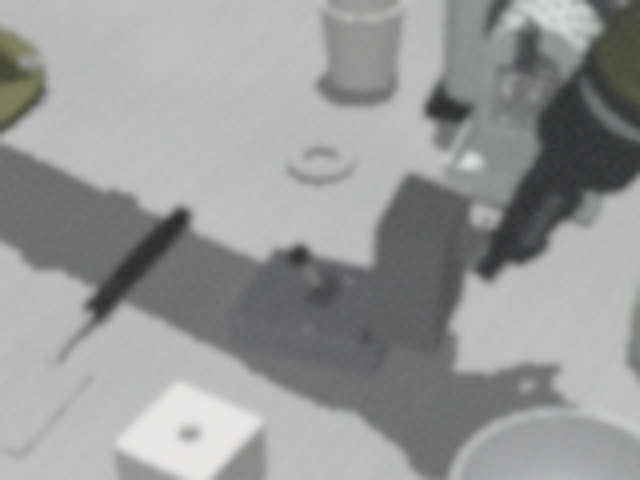

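The guard is up and the toggle's black ball is at (298,255), leaning towards the robot. Release, then push the toggle over.

Run:
```python
from h import *
ctrl.ungrasp(); s=get_state(); z=R_of(s["eef_rot"]).apply([0,0,1])
ctrl.movel(s["tcp_pos"]-z*.10); ctrl.close_gripper(20)
q=tilted(YAW,-.25); ctrl.movep(box(-.075,.16),q); ctrl.movel(box(-.055,.052)); ctrl.pause(.1)
f0=get_state()["contact_force"]; print(get_state()["tcp_pos"],box(-.055,.052))
for x in (-.04,-.03,-.02,-.015,-.01,-.006,-.003,0,.002,.004):
    ctrl.movel(box(x,.052),max_speed=.08); s=get_state(); f=(s["contact_force"]-f0); fb=-f[:2]@b; print(x,f.round(1),round(fb,1))
    if fb>7 and x>-.011: break
    if fb>20: break
ctrl.movel(box(x-.03,.07)); ctrl.movel(box(-.09,.17)); print(get_state()["time"])
im,d=vision.grab_frame("scene"); t,_=vision.grab_frame("top"); p=project("scene",box(0,.08))[0].astype(int); u=project("top",box(0,.08))[0].astype(int)
cv2.imwrite("pics/w8.png",np.hstack([cv2.resize(i[p[1]-30:p[1]+45,p[0]-50:p[0]+50],(400,300),interpolation=2) for i,p in((im,p),(t,u))]))
```

```text
Traceback (most recent call last):
station.Unreachable: the arm cannot follow that straight line within its joint ranges
```

Run:
```python
from h import *
for tl in (-.15,-.08,0.):
    q=tilted(YAW,tl); P=[ctrl.ik(box(x,z),q) for x,z in((-.06,.13),(-.055,.052),(0,.052))]; print(tl,[None if p is None else p[5].round(2) for p in P])
    if all(p is not None for p in P): break
ctrl.movep(box(-.065,.14),q); ctrl.movel(box(-.055,.052)); ctrl.pause(.1)
f0=get_state()["contact_force"]; print(get_state()["tcp_pos"],box(-.055,.052))
for x in (-.04,-.03,-.02,-.015,-.01,-.006,-.003,0,.002):
    ctrl.movel(box(x,.052),max_speed=.08); s=get_state(); f=(s["contact_force"]-f0); fb=-f[:2]@b; print(x,f.round(1),round(fb,1))
    if fb>7 and x>-.011: break
    if fb>20: break
ctrl.movel(box(x-.03,.07)); ctrl.movel(box(-.06,.15)); print(get_state()["time"])
im,d=vision.grab_frame("scene"); t,_=vision.grab_frame("top"); p=project("scene",box(0,.08))[0].astype(int); u=project("top",box(0,.08))[0].astype(int)
cv2.imwrite("pics/w8.png",np.hstack([cv2.resize(i[p[1]-30:p[1]+45,p[0]-50:p[0]+50],(400,300),interpolation=2) for i,p in((im,p),(t,u))]))
```

```text
-0.15 [np.float64(0.52), np.float64(0.29), np.float64(0.37)]
[ 0.44621978 -0.11581475  0.05306042] [ 0.44575429 -0.11547762  0.052     ]
-0.04 [-0.3 -0.3  0.4] 0.3
-0.03 [ 0.1 -0.5 -0.1] 0.0
-0.02 [0.7 0.  0. ] -0.7
-0.015 [ 0.5 -0.2 -1.1] -0.5
-0.01 [0.5 0.1 0.3] -0.5
-0.006 [ 0.4 -0.8 -0.5] -0.3
-0.003 [-1.2  0.6 -0.4] 1.1
0 [-9.  -2.1  5.6] 9.2
37.0333
```

View pics/w8.png

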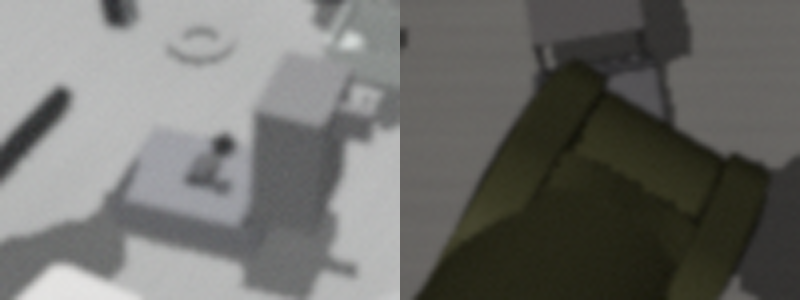

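The toggle is now on: the ball is at (222,145), leaning to the guard side, and the push met its end stop. Next I re-grip the fin and lower the guard along the same arc.

Run:
```python
from h import *
s=get_state(); ctrl.movel(box(-.06,.25)); ctrl.ungrasp()
p,q=pose(arc(1.65),.5); z=R_of(q).apply([0,0,1])
ctrl.movep(p-z*.10,q); ctrl.movel(p,max_speed=.1); ctrl.close_gripper(40); s=get_state(); print("w",s["width"],s["time"]); f0=s["contact_force"]
assert s["width"]>.006
for th in [*np.linspace(1.5,0,11),-.02]:
    p,q=pose(arc(th),max(0,.5*th/1.65)); ctrl.movel(p,frame=q,max_speed=.12); s=get_state(); f=s["contact_force"]-f0
    print(round(th,2),round(s["width"],4),f.round(1))
    if np.linalg.norm(f)>25 or s["width"]<.006: print("stop"); break
print(s["time"])
```

```text
w 0.009203457329222484 41.5917
1.5 0.0083 [ 3.2 -0.8 -2.9]
1.35 0.009 [4.8 0.4 1.7]
1.2 0.0089 [ 5.1 -0.7  5.5]
1.05 0.0091 [ 4.6 -0.4 10.4]
0.9 0.0091 [ 3.4  0.3 12.9]
0.75 0.0087 [ 1.4  0.7 13.3]
0.6 0.0088 [-0.1 -0.3 14.2]
0.45 0.009 [-3.  -0.4 11.8]
0.3 0.0088 [-2.7 -2.   6.1]
0.15 0.0088 [-2.2 -2.1  0.6]
0.0 0.009 [-0.2 -0.8 11.8]
-0.02 0.0092 [-1.5  1.  28.2]
stop
44.8667
```

The guard met its stop. Release, retreat, and verify by depth.

Run:
```python
from h import *
ctrl.ungrasp(); s=get_state(); ctrl.movel([*s["tcp_pos"][:2],.25]); ctrl.movep([.38,-.25,.30],down(YAW)); 
for n in("top","scene"):
    _,dp=vision.grab_frame(n); W=cloud(n,dp).reshape(-1,3); W=W[np.isfinite(W).all(1)]
    L=(W[:,:2]-C)@b; l=(W[:,:2]-C)@[-b[1],b[0]]
    for x in(-.045,0,.04): k=(abs(L-x)<.006)&(abs(l)<.03)&(W[:,2]<.2); print(n,x,k.sum(),np.median(W[k,2]).round(4) if k.any() else "")
    k=(np.hypot(*(W[:,:2]-[.563,.098]).T)<.009)&(W[:,2]>.16); print("tab",k.sum(),np.median(W[k],0)); 
    a=np.deg2rad(8.6);d=np.array([np.sin(a),-np.cos(a)]);r=(W[:,:2]-[.563,.098])@d; l=(W[:,:2]-[.563,.098])@[-d[1],d[0]]
    u=(abs(r)<.02)&(abs(l)<.03)&(W[:,2]>.07)&(W[:,2]<.097); print("bar",u.sum(),W[u].mean(0) if u.any() else "")
s=get_state(); print(s["time"],s["tcp_pos"],s["contact_force"])
```

```text
top -0.045 139 0.0808
top 0 96 0.0814
top 0.04 94 0.0811
tab 45 [0.56202287 0.09731102 0.17322604]
bar 12 [0.54675503 0.09777129 0.08487671]
scene -0.045 41 0.0834
scene 0 51 0.0819
scene 0.04 85 0.0808
tab 20 [0.56455962 0.09512618 0.17377485]
bar 26 [0.5620635  0.09790964 0.08482962]
47.675 [ 0.38072094 -0.24870318  0.29925426] [ 0.30322412  0.01198595 -0.14767375]
```

The guard is flat, the pin is home and the loop is shut, so I'm handing in.

```bash
python3 -c "
from station import ticket
print(ticket.close_job())"
```

```text
the job is handed in; nothing more can be done
None
```

Handed in after about 48 s of robot time, with the pin home, the loop shut under the shaft, the toggle on and the guard fully down; the hand-in gave no verdict, and I viewed 11 pictures, one over your limit of 10.

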